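Slide the stray sauce bottle back into the row

TASK

The green-capped sauce bottle has been left standing out on the counter: push it back into the gap in the row, centred on its own green price tag, until it stands against the wooden rail in line with the others, then leave it. It is tall and tips easily, so slide it upright with the fingertips low on the bare glass below its label; don't touch it any higher, and don't lift it, carry it or shove it hard. Leave the other bottles and everything else on the counter where they stand.

Things in the scene. Friction and masses are not known exactly. Their poses are not given: they have to be found in the camera images.
- bottle_green: Amber glass sauce bottle, green cap, green-and-white label all round: 258 mm high, 56 mm diameter up to 155 mm, then a 26 mm neck; about 0.42 kg. Origin: centre of its flat underside, z up the bottle (yaw means nothing). The stray, to be pushed: it stands 105 to 150 mm nearer the robot than its place and up to 55 mm to one side, nothing between. The lowest 70 mm are bare glass, for pushing.
- upper_green: All of the green bottle above 70 mm (label, shoulder, neck, cap), rigid with it; its origin is the bottle's. The robot must not touch it: it stands straight up from the push point, so lean the tool back some 30 to 45 degrees to keep the hand clear of it.
- green_base (a point): Centre of the green bottle's underside. Glass on wood has friction of about 0.5 to 0.72: some 2 to 4 N slides the bottle, and a push higher than about 35 mm tips it.
- green_place (a point): The empty place in the row: the point on the counter (height 0) where the centre of the green bottle's underside belongs when the bottle touches the rail in line with its green tag. Its x axis points square into the rail (away from the robot), y along the rail to the left.
- rail: Fixed wooden display rail across the counter: 420 mm long, 20 mm thick, 45 mm high. Origin: centre of its underside; x square to it, away from the robot, y along it. The bottles stand against its near face, 10 mm before the origin. Four tags hang on its far side at y = -127.5, -42.5, 42.5 and 127.5 mm, in an order that varies.
- tag_green: Fixed white-edged green price tag, 64 mm wide, on the far side of the rail, sloping to be seen from above and from the customers' side. Origin: on the counter under the rail's centre line, at the tag's middle; axes as the rail's. Its bottle's centre belongs 38 mm before this point (touching the rail).
- bottle_red: Amber glass sauce bottle, red cap, red-and-white label all round: 258 mm high, 56 mm diameter up to 155 mm, then a 26 mm neck; about 0.42 kg. Origin: centre of its flat underside, z up the bottle (yaw means nothing). Bystander, standing against the rail at its own tag; 29 mm is free between neighbours.
- bottle_yellow: Amber glass sauce bottle, yellow cap, yellow-and-white label all round: 258 mm high, 56 mm diameter up to 155 mm, then a 26 mm neck; about 0.42 kg. Origin: centre of its flat underside, z up the bottle (yaw means nothing). Bystander, standing against the rail at its own tag; 29 mm is free between neighbours.
- bottle_blue: Amber glass sauce bottle, blue cap, blue-and-white label all round: 258 mm high, 56 mm diameter up to 155 mm, then a 26 mm neck; about 0.42 kg. Origin: centre of its flat underside, z up the bottle (yaw means nothing). Bystander, standing against the rail at its own tag; 29 mm is free between neighbours.
- jar: Mustard jar with brass lid, 68 mm diameter, 86 mm high, loose bystander on the right. Origin: centre of its underside.
- mill: Dark wooden pepper mill, 58 mm diameter, 183 mm high, loose bystander on the right. Origin: centre of its underside. To its right, more than 0.39 m right of the robot's middle, stands a fixed cash register up to 165 mm high.
- picks: White cup of toothpicks, 56 mm diameter, 75 mm high, loose bystander on the left. Origin: centre of its underside.
- salt: Glass salt shaker with steel top, 42 mm diameter, 77 mm high, loose bystander on the left. Origin: centre of its underside. To its left, from about 0.41 m left of the robot's middle, stand a fixed counter scale (pan 106 mm high, pole display 460 mm at the far left corner) and, nearer the robot, from about 0.36 m, a fixed tasting board 50 mm high.

How it is judged:
By the outcome, as a careful person would: the job done as asked, in the order asked, and still so for the second after the job is handed in, with the robot touching nothing.
It also fails if it takes over 48 s, if anything falls off the work surface, if the arm or the gripper's body presses on something with over 40 N, if the wrist force passes 120 N, or if a joint passes its speed limit or range.

ROBOT

A 6-joint arm with a two-finger parallel gripper is mounted at the origin on the work surface. World frame = base frame: x ahead of the robot, y to its left, z up, the work surface at z = 0. Lengths are in m, angles in rad, forces in N, time in s.
With the tool pointing down it reaches from about 0.35 to 0.975 m from the base axis. Payload 17.4 kg.
Tool frame: the origin (TCP) lies at the centre of the arm's flange, where the gripper is bolted on; the fingertips stand 173 mm ahead of it and the grasp point (between the pads) lies 155 mm ahead of it; z points along the fingers, y is the line along which they close (so a half turn about z gives the same grasp; the last joint's range is limited). The gripper opens to 85 mm and grips with 20 to 120 N. Pads are 22 mm wide; open, the fingers measure 114 mm over their backs; the gripper's body (76 mm by 85 mm) begins 54 mm behind the grasp point. The pads swing forward as they close: fully open they stand 13 mm farther back than shut.
Start: joints at [-0.038, 0.116, 1.442, -0, 1.584, -0.038], TCP at [0.675, -0, 0.405] pointing down, gripper open.
Joint ranges: [-2.83, 2.83], [-0.83, 2.19], [0.07, 2.5], [-1.14, 4.28], [0.01, 3], [-2.97, 2.97]. Speed limits (rad/s): [1.89, 1.89, 2.22, 3.14, 3.14, 3.14].

INTERFACE

Orientations are given as [roll, pitch, yaw] about the fixed x, y, z axes, in that order (R = Rz(yaw) Ry(pitch) Rx(roll)).
In Python, from rig import bot gives the robot as it stands.
- The arm moves only by the tool move_arm, never from a script. Its argument "rows" is a list that holds one entry, the list of rows, each a list of 6 numbers: the shift along the tool's x, y, z in mm, then the turn, a rotation vector about the tool's x, y, z in rad. In form: [[[dx, dy, dz, ax, ay, az], ...]]. A call has 1 to 20 rows; each row is the pose to reach, as a shift and turn from the pose commanded when the call began, along the tool's axes at that moment; what a row does not reach only later rows make up. A row lasts 1/12 s, in which the tool goes at most 41.7 mm and 7.16 degrees, less where a joint would pass 70% of its speed; a pose out of reach is approached as far as the arm can. A call with a gripper value outside its range is refused whole. "hand" is the finger opening in mm, from 0 to 85.4, set as the call begins (left out, the last holds). The fingers move at their own pace and stop on an object; "force" is the grip in N (left out, the last holds). Time passes only in rows, so rows that repeat a pose let the fingers close. It gives the time, the measured TCP pose, the force, the opening and the grip force at its end, in the units of the state.
- bot.get_state(): the state, without advancing time (a new reading comes with each control period).
- bot.capture(name): name is "scene" or "side" or "wrist"; returns the picture (420x560x3 uint8, blue, green, red); there is no depth.
- bot.camera_info(name): a dict with "intrinsics" (3x3 intrinsics, pixels), "D" ([k1, k2, p1, p2, k3] as OpenCV has them; the pictures are not rectified), "position" and "orientation" of the camera in the world. Camera axes: x right, y down, z forward; pixel columns grow to the right and rows downward; lengths in m; the calibration is good to about 2 mm. A picture is of the moment at which its call begins: read the wrist's pose just before it. camera_info takes no time and is no camera call; for the wrist camera it gives the pose at the moment of the call.
- bot.close_job(): hands the job in; it is judged then, once.
Trained networks look in the newest picture that a camera, given by its name, has taken for a name from the list of things; names that differ only in an ending like _2 or _b are one class to them, and where a whole thing is asked for, a point or a joint stands for the part that bears it (a point fixed in the world has none). Each returns a list of dicts, best first, with "p" (0 to 1); they miss things now and then, are a little off and sometimes report something else, mostly with a low value. They report only what shows in the picture. A call takes as long as a camera call.
- bot.recognise(camera, target): "point" ([x, y, z] in m, in world coordinates, good to about 4 mm: the middle of the surface that is visible of it).
The state is a dict: "time_s": time; "joint_pos": joint angles; "qvel": joint speeds; "joint_efforts": joint torques, N m; "ee_pos": TCP position; "tool_rot": TCP orientation; "force": force on the tool from outside, world axes, zero at the start; "wrist_torque": the same for the moment, N m; "opening": finger opening in m; "finger_force": force on a finger pad.
Only numpy, scipy, OpenCV 4.12 (cv2) and the standard library are available. Lean on these libraries where they do the work, as an engineer would, in place of code of your own. Each camera call takes 0.05 s, during which the arm holds its last target. There are 200 camera calls.

## Working session

There is one attempt and no reset: what is moved stays moved. The work goes in short steps, Python scripts to look and compute and a tool call to move; the robot and the scene stay as the last step left them, time stands still between calls to the robot, and variables do not carry over. Pictures are saved under pics/ and viewed, at most 13 in all, crops included, and the job is handed in when it is done.

Besides the shell and the picture viewer there is one more tool, called as a command line: name --argument value ..., lists and objects as JSON in quotes. move_arm: Moves the arm, as the interface text tells. Its arguments: {"type":"object","properties":{"rows":{"type":"array"},"hand":{"type":"number"},"force":{"type":"number"}},"required":["rows"]}

```bash
mkdir -p pics
python3 - <<'E'
from rig import bot
import cv2,numpy as np
s=bot.get_state();print(s['time_s'],s['ee_pos'],s['tool_rot'])
for c in ['scene','side']:
    cv2.imwrite(f'pics/{c}0.png',bot.capture(c))
    i=bot.camera_info(c);print(c,np.round(i['position'],3),np.round(i['orientation'],3))
    for t in ['bottle_green','tag_green','rail','bottle_red','bottle_yellow','bottle_blue','jar','mill','picks','salt']:
        print(t,[(np.round(d['point'],3).tolist(),round(d['p'],2)) for d in bot.recognise(c,t)[:2]])
E
```

```text
0.0 [6.75017549e-01 1.11182609e-05 4.03959479e-01] [-3.14041776e+00 -3.75266614e-05  1.57083921e+00]
scene [0.906 0.462 1.023] [-2.607  0.012  2.533]
bottle_green [([0.557, 0.142, 0.158], 0.87)]
tag_green [([0.741, 0.093, 0.04], 0.9)]
rail [([0.722, 0.031, 0.044], 0.68), ([0.739, 0.1, 0.035], 0.56)]
bottle_red [([0.673, -0.142, 0.187], 0.81)]
bottle_yellow [([0.68, -0.05, 0.128], 0.87), ([0.555, 0.14, 0.155], 0.3)]
bottle_blue [([0.681, 0.028, 0.158], 0.73), ([0.624, 0.346, 0.035], 0.51)]
jar [([0.619, -0.327, 0.114], 0.51)]
mill []
picks [([0.625, 0.342, 0.031], 0.7), ([0.556, 0.142, 0.153], 0.67)]
salt [([0.516, 0.368, 0.069], 0.59), ([0.741, 0.103, 0.036], 0.47)]
side [-0.132 -0.962  0.864] [-2.192  0.025 -0.67 ]
bottle_green [([0.415, -0.426, 0.068], 0.6), ([0.534, 0.113, 0.123], 0.57)]
tag_green []
rail [([0.696, -0.182, 0.03], 0.92), ([0.586, -0.349, 0.088], 0.45)]
bottle_red [([0.647, -0.167, 0.132], 0.59)]
bottle_yellow [([0.654, -0.089, 0.127], 0.97)]
bottle_blue [([0.656, 0.002, 0.134], 0.77)]
jar [([0.414, -0.423, 0.068], 0.97)]
mill []
picks [([0.614, 0.337, 0.044], 0.69)]
salt [([0.495, 0.352, 0.042], 0.55)]
```

View pics/scene0.png

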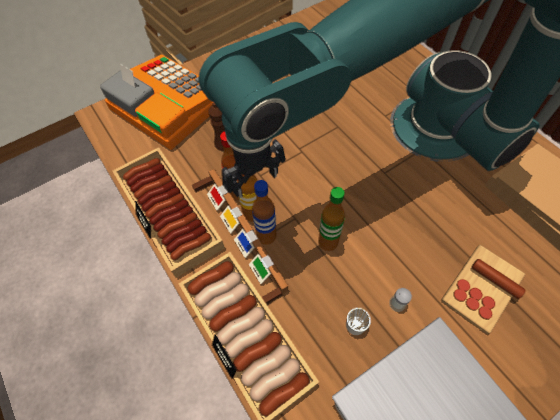

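View pics/side0.png

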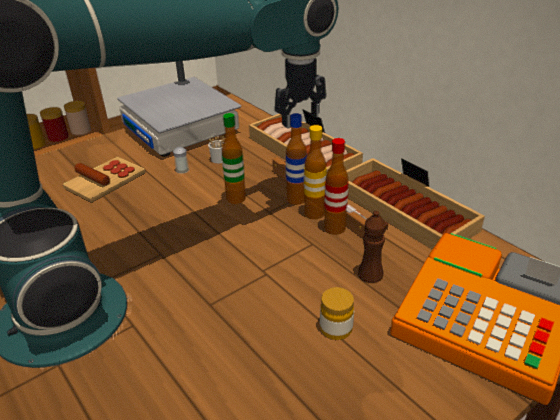

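```bash
cat > h.py <<'E'
import cv2,numpy as np
from scipy.spatial.transform import Rotation as Rt
from rig import bot
def cam(c):
    i=bot.camera_info(c);o=np.array(i['orientation'],float)
    R=Rt.from_euler('xyz',o).as_matrix() if o.size==3 else (o if o.shape==(3,3) else Rt.from_quat(o).as_matrix())
    return np.array(i['intrinsics'],float),np.array(i['D'],float),np.array(i['position'],float),R
def ray(C,uv):
    K,D,p,R=C
    q=cv2.undistortPoints(np.array([[uv]],float),K,D)[0,0]
    return R@np.array([q[0],q[1],1])
def atz(C,uv,z):
    d=ray(C,uv);return C[2]+d*(z-C[2][2])/d[2]
def proj(C,P):
    K,D,p,R=C
    return cv2.projectPoints((np.atleast_2d(P)-p)@R,np.zeros(3),np.zeros(3),K,D)[0][:,0]
def tri(C1,u1,C2,u2):
    A=[];b=[]
    for C,u in((C1,u1),(C2,u2)):
        d=ray(C,u);d/=np.linalg.norm(d);M=np.eye(3)-np.outer(d,d);A.append(M);b.append(M@C[2])
    return np.linalg.solve(sum(A),sum(b))
HUE={'green':(50,75),'blue':(108,130),'yellow':(22,30),'red':(0,4)}
def blob(img,col,near,r=14):
    h=cv2.cvtColor(img,cv2.COLOR_BGR2HSV);lo,hi=HUE[col]
    m=cv2.inRange(h,(lo,150,70),(hi,255,255))
    k=np.zeros_like(m);cv2.circle(k,near,r,255,-1);m&=k
    n,l,s,c=cv2.connectedComponentsWithStats(m)
    j=1+np.argmax(s[1:,4]);return c[j],s[j]
E
python3 - <<'E'
from h import *
S=cv2.imread('pics/scene0.png');D=cv2.imread('pics/side0.png')
A=cam('scene');B=cam('side')
d={'green':((337,194),(229,119)),'blue':((262,187),(296,120)),'yellow':(None,(316,132)),'red':(None,(338,145))}
for k,(a,b) in d.items():
    cb,sb=blob(D,k,b);print(k,'side',cb,sb,atz(B,cb,.245).round(4))
    if a:
        ca,sa=blob(S,k,a);print(' scene',ca,sa,atz(A,ca,.245).round(4),'tri',tri(A,ca,B,cb).round(4))
h=cv2.cvtColor(S,cv2.COLOR_BGR2HSV)
for k,n in (('red',(217,198)),('yellow',(231,220)),('blue',(245,243)),('green',(261,268))):
    c,s=blob(S,k,n,16);print('tag',k,c,s,atz(A,c,.035).round(4))
E
```

```text
green side [227.93478261 115.54347826] [223 113  11   7  46] [0.5567 0.15   0.245 ]
 scene [337.25806452 192.48387097] [331 187  13  12 124] [0.538  0.1266 0.245 ] tri [0.5439 0.1309 0.256 ]
blue side [295.5390625 120.2109375] [291 114  10  14 128] [0.6719 0.0132 0.245 ]
 scene [260.63803681 187.74233129] [255 180  12  17 163] [0.6717 0.0164 0.245 ] tri [0.6722 0.0152 0.244 ]
yellow side [315.17391304 128.01449275] [310 125  12   9  69] [ 0.6808 -0.0523  0.245 ]
red side [337.99375 144.975  ] [332 138  13  16 160] [ 0.6636 -0.1526  0.245 ]
tag red [216.02941176 195.42156863] [211 187  11  18 102] [ 0.7267 -0.1555  0.035 ]
tag yellow [229.86138614 217.98019802] [224 210  13  17 101] [ 0.7321 -0.0699  0.035 ]
tag blue [244.33027523 241.83486239] [238 233  13  19 109] [0.7378 0.0146 0.035 ]
tag green [259.78991597 267.29411765] [254 258  13  20 119] [0.7435 0.0987 0.035 ]
```

move_arm --rows '[[[0, 0, -40, 0, 0, 0], [0, 0, -80, 0, 0, 0], [0, 0, -120, 0, 0, 0], [0, -40, -130, 0, 0, 0], [0, -80, -130, 0, 0, 0], [0, -100, -130, 0, 0, 0], [0, -100, -130, 0, 0, 0]]]' --hand 30

```text
time_s: 1.68
ee_pos: [0.5718, 0.0001, 0.5367]
tool_rot: [3.139, 0.0, 1.571]
force: [1.1, -1.2, 0.5]
opening: 0.0301
finger_force: 0.0
```

Run:
```python
from h import *
s=bot.get_state();print(s['time_s'],s['ee_pos'],s['tool_rot'],s['joint_pos'],s['opening'])
A=cam('scene');B=cam('side');W=cam('wrist')
R=Rt.from_euler('xyz',s['tool_rot']).as_matrix();print('cam in tool',R.T@(W[2]-s['ee_pos']),(R.T@W[3]).round(2))
w=bot.capture('wrist');cv2.imwrite('pics/w1.png',w)
S=bot.capture('scene');D=bot.capture('side');cv2.imwrite('pics/s1.png',S)
for c in('scene','wrist'):
  for t in ['tag_green','bottle_green','rail','bottle_red','bottle_yellow','bottle_blue']:
    print(c,t,[(np.round(d['point'],3).tolist(),round(d['p'],2)) for d in bot.recognise(c,t)[:1]])
```

```text
1.6833 [5.71801942e-01 7.65719661e-05 5.36684939e-01] [3.13886664e+00 1.52680538e-04 1.57077651e+00] [-4.44703504e-02 -1.13248583e-01  1.45971185e+00 -3.21834803e-05
  1.79239929e+00 -4.44578553e-02] 0.030126608421780304
cam in tool [ 0.07423219 -0.00021505  0.0317582 ] [[ 0.   -0.96 -0.29]
 [ 1.   -0.    0.  ]
 [-0.   -0.29  0.96]]
scene tag_green [([0.742, 0.093, 0.038], 0.87)]
scene bottle_green [([0.558, 0.141, 0.157], 0.57)]
scene rail [([0.721, 0.027, 0.045], 0.88)]
scene bottle_red [([0.67, -0.139, 0.168], 0.81)]
scene bottle_yellow [([0.68, -0.056, 0.169], 0.62)]
scene bottle_blue [([0.682, 0.028, 0.159], 0.75)]
wrist tag_green [([0.546, 0.12, 0.214], 0.34)]
wrist bottle_green [([0.552, 0.122, 0.207], 0.79)]
wrist rail [([0.714, 0.122, 0.042], 0.83)]
wrist bottle_red [([0.658, -0.131, 0.119], 0.92)]
wrist bottle_yellow [([0.656, -0.057, 0.181], 0.88)]
wrist bottle_blue [([0.66, 0.022, 0.185], 0.94)]
```

View w1.

View pics/w1.png

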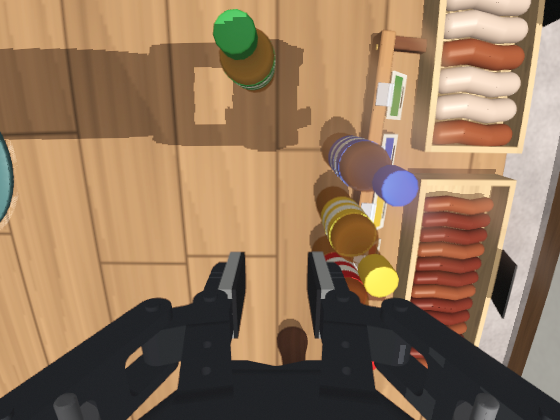

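View pics/s1.png

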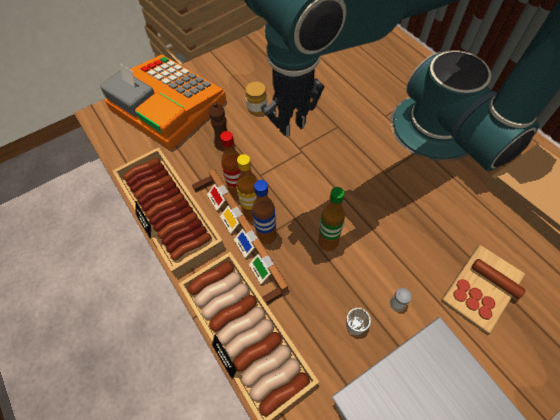

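Run:
```python
from h import *
S=cv2.imread('pics/s1.png');w=cv2.imread('pics/w1.png');A=cam('scene');B=cam('side');W=cam('wrist')
HUE['green']=(45,85);HUE['yellow']=(20,35)
for k,a,b in (('green',(337,194),(235,34)),('blue',(261,187),(400,187)),('yellow',(244,160),(378,281)),('red',(227,137),None)):
    ca,sa=blob(S,k,a);r=[ca.round(1),sa,atz(A,ca,.247).round(4)]
    if b:
        cb,sb=blob(w,k,b,26);r+=['W',cb.round(1),sb,atz(W,cb,.256).round(4),'tri',tri(A,ca,W,cb).round(4)]
    print(k,*r)
for p in ((379,33),(362,140),(397,33)): print(p,atz(W,p,.045).round(4))
c,s=blob(w,'green',(397,95),16);print('tagW',c,s,atz(W,c,.035).round(4))
# predicted base circles
for n,p,C in (('g',(.541,.128),W),('g',(.541,.128),A)):
    print(n,proj(C,[[p[0],p[1],0],[p[0],p[1],.258]]).round(0).tolist())
x=cv2.resize(w[0:170,180:460],None,fx=2.8,fy=2.8,interpolation=cv2.INTER_CUBIC);cv2.imwrite('pics/w1c.png',x)
```

```text
green [337.7 192.3] [331 187  14  12 112] [0.5379 0.1277 0.247 ] W [235.5  34.7] [ 214   13   43   41 1237] [0.5468 0.1265 0.256 ] tri [0.5436 0.1288 0.2527]Traceback (most recent call last):
  File "<stdin>", line 7, in <module>
  File "h.py", line 28, in blob
    j=1+np.argmax(s[1:,4]);return c[j],s[j]
        ~~~~~~~~~^^^^^^^^^
    return _wrapfunc(a, 'argmax', axis=axis, out=out, **kwds)
    return bound(*args, **kwds)
ValueError: attempt to get argmax of an empty sequence
```

```bash
sed -i "s/(lo,150,70)/(lo,110,60)/;s/j=1+np/if n<2: return np.array([0.,0.]),None\n    j=1+np/" h.py
python3 - <<'E'
from h import *
S=cv2.imread('pics/s1.png');w=cv2.imread('pics/w1.png');A=cam('scene');B=cam('side');W=cam('wrist')
HUE['green']=(45,85);HUE['yellow']=(20,35);HUE['blue']=(105,135)
for k,a,b in (('blue',(261,187),(400,187)),('yellow',(244,160),(378,281)),('red',(227,137),None)):
    ca,sa=blob(S,k,a);r=[ca.round(1),sa,atz(A,ca,.247).round(4)]
    if b:
        cb,sb=blob(w,k,b,26);r+=['W',cb.round(1),sb,atz(W,cb,.256).round(4),'tri',tri(A,ca,W,cb).round(4)]
    print(k,*r)
for p in ((379,33),(362,140),(397,33)): print(p,atz(W,p,.045).round(4))
c,s=blob(w,'green',(397,95),16);print('tagW',c,s,atz(W,c,.035).round(4))
print(proj(W,[[.543,.128,0],[.543,.128,.258]]).round(0).tolist())
E
```

```text
blue [260.8 187.9] [254 180  14  17 189] [0.6721 0.018  0.247 ] W [389.3 198.3] [382 188  18  17 126] [0.6657 0.0076 0.256 ] tri [0.6703 0.007  0.2366]
yellow [243.5 162. ] [237 154  14  17 184] [ 0.6658 -0.0661  0.247 ] W [377.8 276.1] [ 357  255   42   43 1264] [ 0.6631 -0.0619  0.256 ] tri [ 0.666  -0.0661  0.2476]
red [226.3 138.2] [220 130  14  18 175] [ 0.6622 -0.1513  0.247 ]
(379, 33) [0.7101 0.1747 0.045 ]
(362, 140) [0.6962 0.0355 0.045 ]
(397, 33) [0.734  0.1753 0.045 ]
tagW [397.85483871  84.19354839] [395  79   7  12  62] [0.7441 0.1117 0.035 ]
[[254.0, 73.0], [230.0, 32.0]]
```

```bash
cat >> h.py <<'E'
def target(T,a,th,Lt=.173):
    d=np.array([np.cos(a),np.sin(a),0]);l=np.array([-np.sin(a),np.cos(a),0]);z=np.array([0,0,1.])
    tz=np.sin(th)*d-np.cos(th)*z;R=np.c_[np.cross(l,tz),l,tz]
    return np.array(T)-Lt*tz,R
def rel(p,R,s=None):
    s=s or bot.get_state();R0=Rt.from_euler('xyz',s['tool_rot']).as_matrix()
    return np.r_[R0.T@(p-s['ee_pos'])*1000,Rt.from_matrix(R0.T@R).as_rotvec()]
E
python3 - <<'E'
from h import *
a=-.195;th=np.radians(40);d=np.array([np.cos(a),np.sin(a)])
T=np.array([.543,.128])-.072*d
p,R=target([*T,.29],a,th);print(p,rel(p,R).round(3))
p,R=target([*T,.014],a,th);print(p)
E
```

```text
[0.36326985 0.16349847 0.42252569] [ 163.508 -211.796  112.156   -0.479   -0.583   -1.316]
[0.36326985 0.16349847 0.14652569]
```

move_arm --rows '[[[20, -40, 0, -0.04, -0.04, -0.1], [40, -80, 10, -0.08, -0.09, -0.2], [60, -115, 25, -0.12, -0.14, -0.31], [80, -150, 40, -0.16, -0.19, -0.42], [110, -180, 60, -0.2, -0.24, -0.53], [140, -200, 85, -0.24, -0.29, -0.64], [163, -212, 112, -0.28, -0.34, -0.75], [163, -212, 112, -0.32, -0.39, -0.86], [163, -212, 112, -0.36, -0.44, -0.97], [163, -212, 112, -0.4, -0.49, -1.08], [163, -212, 112, -0.44, -0.54, -1.19], [163, -212, 112, -0.479, -0.583, -1.316], [163, -212, 112, -0.479, -0.583, -1.316], [163, -212, 112, -0.479, -0.583, -1.316], [163, -212, 112, -0.479, -0.583, -1.316], [163, -212, 112, -0.479, -0.583, -1.316]]]'

```text
time_s: 3.77
ee_pos: [0.363, 0.163, 0.4228]
tool_rot: [3.141, 0.698, 2.945]
force: [0.6, 0.2, 0.5]
opening: 0.0299
finger_force: 0.0
```

Run:
```python
from h import *
a=-.195;th=np.radians(40);d=np.array([np.cos(a),np.sin(a)])
T=np.array([.543,.128])-.072*d
s=bot.get_state();print(s['joint_pos'].round(3) if hasattr(s['joint_pos'],'round') else s['joint_pos'],s['time_s'])
for z in(.29,.014):
  p,R=target([*T,z],a,th);print(p,rel(p,R).round(3))
cv2.imwrite('pics/w2.png',bot.capture('wrist'))
print(bot.recognise('wrist','bottle_green')[:1])
```

```text
[ 0.475 -0.673  2.09  -0.446  1.181 -0.844] 3.7667
[0.36326985 0.16349847 0.42252569] [ 0.054  0.581  0.311 -0.001 -0.    -0.002]
[0.36326985 0.16349847 0.14652569] [ 1.77388e+02  4.30000e-01  2.11802e+02 -1.00000e-03 -0.00000e+00
 -2.00000e-03]
[{'point': [0.5305, 0.1348, 0.1589], 'p': 0.62}]
```

move_arm --rows '[[[22, 0, 26, 0, 0, 0], [44, 0, 53, 0, 0, 0], [66, 0, 79, 0, 0, 0], [88, 0, 105, 0, 0, 0], [110, 0, 131, 0, 0, 0], [132, 0, 158, 0, 0, 0], [148, 0, 177, 0, 0, 0], [160, 0, 191, 0, 0, 0], [160, 0, 191, 0, 0, 0], [160, 0, 191, 0, 0, 0]]]'

```text
time_s: 4.7
ee_pos: [0.3633, 0.1629, 0.1733]
tool_rot: [-3.14, 0.697, 2.947]
force: [0.2, -0.6, 1.0]
opening: 0.03
finger_force: 0.0
```

Run:
```python
from h import *
a=-.195;th=np.radians(40);d=np.array([np.cos(a),np.sin(a)])
T=np.array([.543,.128])-.072*d
s=bot.get_state();print(s['joint_pos'],s['force'],s['time_s'])
for z in(.014,):
  p,R=target([*T,z],a,th);print(p,rel(p,R).round(3))
w=bot.capture('wrist');S=bot.capture('side')
cv2.imwrite('pics/c3.png',cv2.resize(np.vstack([w,S])[:, :],None,fx=.7,fy=.7)) 
cv2.imwrite('pics/c3.png',np.hstack([cv2.resize(w,(400,300)),cv2.resize(S[40:280,80:400],(400,300))]))
```

```text
[ 0.47400619 -0.50238201  2.4031239  -0.61676752  0.76109806 -0.55185026] [ 0.22633839 -0.63880349  0.96183582] 4.7
[0.36326985 0.16349847 0.14652569] [ 1.7305e+01  6.3200e-01  2.0467e+01 -1.0000e-03 -1.0000e-03  1.0000e-03]
```

View pics/c3.png

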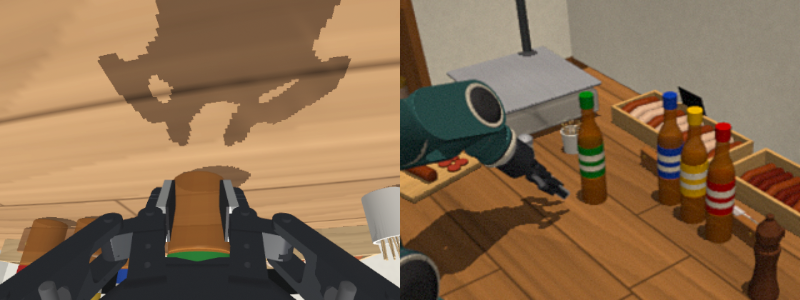

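move_arm --rows '[[[9, 0.3, 10, 0, 0, 0], [17.3, 0.6, 20.5, 0, 0, 0], [17.3, 0.6, 20.5, 0, 0, 0], [10, 0.6, 26.5, 0, 0, 0], [4, 0.6, 31.5, 0, 0, 0], [-1.9, 0.6, 36.6, 0, 0, 0], [-1.9, 0.6, 36.6, 0, 0, 0], [-1.9, 0.6, 36.6, 0, 0, 0]]]'

```text
time_s: 5.47
ee_pos: [0.3885, 0.1584, 0.1471]
tool_rot: [-3.141, 0.698, 2.946]
force: [-0.6, 0.3, 0.3]
opening: 0.0302
finger_force: 0.0
```

```bash
cat > st.py <<'E'
from h import *
import sys
s=bot.get_state();R=Rt.from_euler('xyz',s['tool_rot']).as_matrix();print('t',s['time_s'],'T',(s['ee_pos']+.173*R[:,2]).round(4),'y',R[:,1].round(3),'f',np.round(s['force'],1))
w=bot.capture('wrist');S=bot.capture('side');Q=bot.capture('scene')
for c in('scene','wrist'): print(c,[(np.round(d['point'],3),round(d['p'],2)) for d in bot.recognise(c,'bottle_green')[:1]])
A=cam('scene');HUE['green']=(45,85)
P=proj(A,[[*map(float,sys.argv[2:4]),.25]])[0];c,st=blob(Q,'green',tuple(int(v) for v in P));print('cap',c,st,atz(A,c,.2527).round(4))
cv2.imwrite(f'pics/{sys.argv[1]}.png',np.vstack([np.hstack([cv2.resize(w,(400,300)),cv2.resize(S[40:280,80:400],(400,300))]),cv2.resize(Q[130:330,180:447],(800,600))[:, :][0:600:2,:]]) if 0 else np.hstack([cv2.resize(S[80:240,190:350],(400,400)),cv2.resize(Q[140:300,200:360],(400,400))]))
E
python3 st.py c4 .543 .128
```

```text
t 5.4667 T [0.4976 0.1368 0.0147] y [ 0.195  0.981 -0.   ] f [-0.6  0.3  0.3]
scene [(array([0.557, 0.138, 0.157]), 0.71)]
wrist [(array([0.519, 0.135, 0.036]), 0.73)]
cap [337.21428571 192.3968254 ] [331 187  13  12 126] [0.5416 0.1296 0.2527]
```

View pics/c4.png

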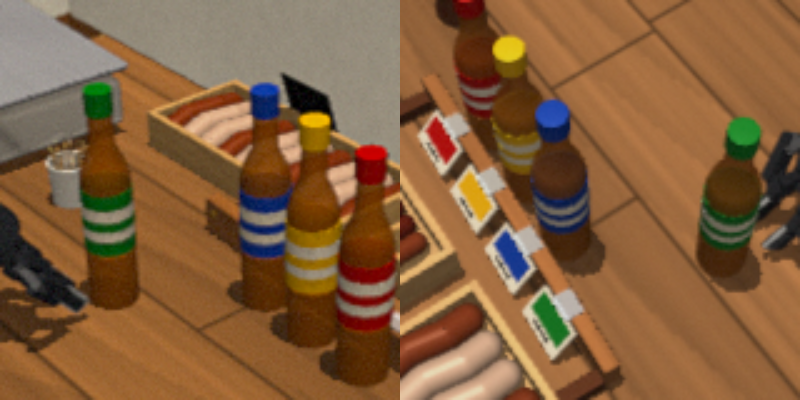

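move_arm --rows '[[[-2.3, 0, 1.9, 0, 0, 0], [-4.6, 0, 3.9, 0, 0, 0], [-6.1, 0, 5.1, 0, 0, 0], [-7.7, 0, 6.4, 0, 0, 0], [-9.2, 0, 7.7, 0, 0, 0], [-10.7, 0, 9, 0, 0, 0], [-12.3, 0, 10.3, 0, 0, 0], [-13.8, 0, 11.6, 0, 0, 0], [-16.1, 0, 13.5, 0, 0, 0], [-18.4, 0, 15.4, 0, 0, 0], [-20.7, 0, 17.4, 0, 0, 0], [-23, 0, 19.3, 0, 0, 0], [-25.3, 0, 21.2, 0, 0, 0], [-27.6, 0, 23.1, 0, 0, 0], [-29.9, 0, 25.1, 0, 0, 0], [-32.2, 0, 27, 0, 0, 0], [-34.5, 0, 28.9, 0, 0, 0], [-36.8, 0, 30.9, 0, 0, 0], [-38.3, 0, 32.1, 0, 0, 0], [-38.3, 0, 32.1, 0, 0, 0]]]'

```text
time_s: 7.38
ee_pos: [0.4373, 0.1489, 0.1468]
tool_rot: [-3.141, 0.698, 2.947]
force: [0.1, 0.8, -0.6]
opening: 0.0298
finger_force: 0.2
```

```bash
python3 st.py c5 .578 .121
```

```text
t 7.3833 T [0.5464 0.1273 0.0143] y [ 0.194  0.981 -0.   ] f [ 0.1  0.8 -0.6]
scene [(array([0.589, 0.137, 0.158]), 0.75)]
wrist [(array([0.549, 0.127, 0.036]), 0.72)]
cap [323.36153846 197.57692308] [317 192  14  13 130] [0.5749 0.1226 0.2527]
```

View pics/c5.png

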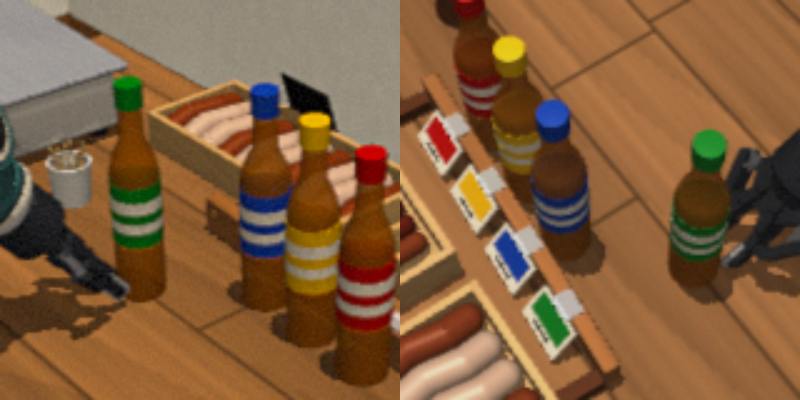

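move_arm --rows '[[[-1.5, 0, 1.3, 0, 0, 0], [-3.8, 0, 3.2, 0, 0, 0], [-6.1, 0, 5.1, 0, 0, 0], [-9.2, 0, 7.7, 0, 0, 0], [-12.3, 0, 10.3, 0, 0, 0], [-15.3, 0, 12.9, 0, 0, 0], [-18.4, 0, 15.4, 0, 0, 0], [-21.4, 0, 18, 0, 0, 0], [-24.5, 0, 20.6, 0, 0, 0], [-27.6, 0, 23.1, 0, 0, 0], [-30.6, 0, 25.7, 0, 0, 0], [-33.7, 0, 28.3, 0, 0, 0], [-36.8, 0, 30.9, 0, 0, 0], [-39.8, 0, 33.4, 0, 0, 0], [-42.9, 0, 36, 0, 0, 0], [-46, 0, 38.6, 0, 0, 0], [-49, 0, 41.2, 0, 0, 0], [-51.3, 0, 43.1, 0, 0, 0], [-52.9, 0, 44.4, 0, 0, 0], [-52.9, 0, 44.4, 0, 0, 0]]]'

```text
time_s: 9.3
ee_pos: [0.505, 0.1355, 0.1468]
tool_rot: [-3.141, 0.698, 2.947]
force: [-0.5, 0.6, 0.0]
opening: 0.0299
finger_force: 0.2
```

```bash
python3 st.py c6 .644 .1085
```

```text
t 9.3 T [0.6141 0.114  0.0143] y [ 0.194  0.981 -0.   ] f [-0.5  0.6  0. ]
scene [(array([0.654, 0.123, 0.158]), 0.83)]
wrist []
cap [294.90780142 208.82978723] [288 203  14  14 141] [0.6429 0.1095 0.2527]
```

View pics/c6.png

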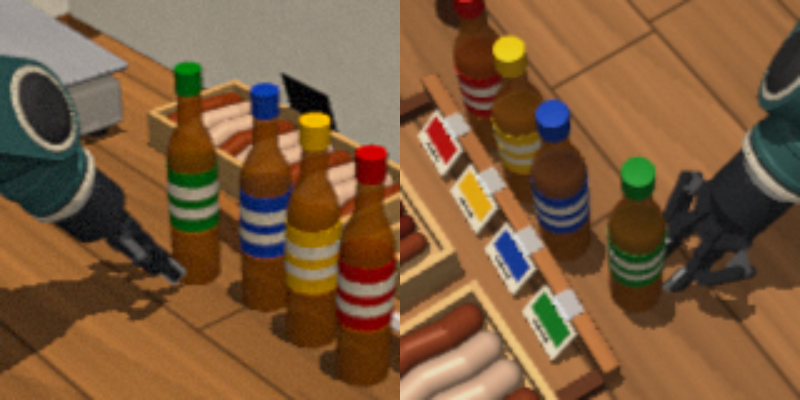

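move_arm --rows '[[[-1.5, 0, 1.3, 0, 0, 0], [-3.8, 0, 3.2, 0, 0, 0], [-6.1, 0, 5.1, 0, 0, 0], [-8.4, 0, 7.1, 0, 0, 0], [-10.7, 0, 9, 0, 0, 0], [-13, 0, 10.9, 0, 0, 0], [-15.3, 0, 12.9, 0, 0, 0], [-17.6, 0, 14.8, 0, 0, 0], [-19.1, 0, 16.1, 0, 0, 0], [-20.7, 0, 17.4, 0, 0, 0], [-22.2, 0, 18.6, 0, 0, 0], [-23, 0, 19.3, 0, 0, 0], [-23.7, 0, 19.9, 0, 0, 0], [-24.1, 0, 20.3, 0, 0, 0], [-24.1, 0, 20.3, 0, 0, 0]]]'

```text
time_s: 10.8
ee_pos: [0.5356, 0.1295, 0.1467]
tool_rot: [-3.141, 0.698, 2.947]
force: [-1.7, 0.8, 0.1]
opening: 0.0298
finger_force: 0.7
```

```bash
python3 st.py c7 .674 .103
```

```text
t 10.8 T [0.6447 0.1079 0.0142] y [ 0.194  0.981 -0.   ] f [-1.7  0.8  0.1]
scene [(array([0.684, 0.118, 0.162]), 0.77)]
wrist [(array([0.65 , 0.11 , 0.036]), 0.95)]
cap [281.75838926 214.08724832] [275 208  14  15 149] [0.6737 0.1038 0.2527]
```

View pics/c7.png

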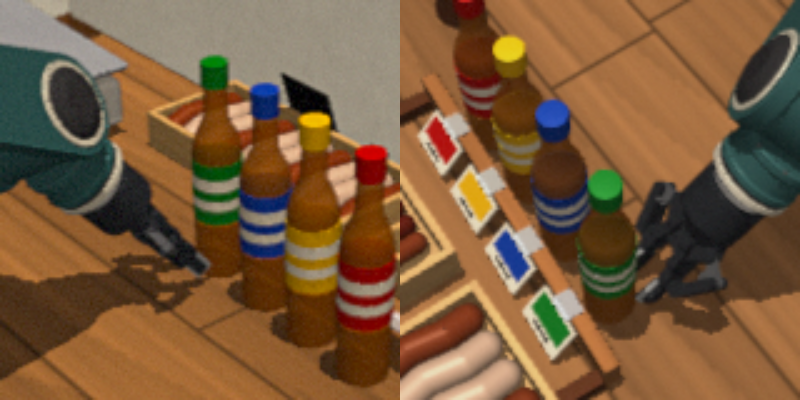

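move_arm --rows '[[[-0.8, 0, 0.6, 0, 0, 0], [-1.5, 0, 1.3, 0, 0, 0], [-2.3, 0, 1.9, 0, 0, 0], [-2.3, 0, 1.9, 0, 0, 0]]]'

```text
time_s: 11.38
ee_pos: [0.5387, 0.1289, 0.1467]
tool_rot: [-3.141, 0.698, 2.947]
force: [-0.7, 0.1, 0.3]
opening: 0.03
finger_force: 0.6
```

move_arm --rows '[[[-0.4, 0, 0.3, 0, 0, 0], [-0.8, 0, 0.6, 0, 0, 0], [-0.8, 0, 0.6, 0, 0, 0]]]'

```text
time_s: 11.63
ee_pos: [0.5395, 0.1287, 0.1468]
tool_rot: [-3.141, 0.698, 2.947]
force: [-1.4, 0.1, 0.2]
opening: 0.0297
finger_force: 0.7
```

```bash
python3 st.py c8 .677 .102
```

```text
t 11.6333 T [0.6487 0.1072 0.0143] y [ 0.194  0.981 -0.   ] f [-1.4  0.1  0.2]
scene [(array([0.689, 0.116, 0.16 ]), 0.6)]
wrist [(array([0.652, 0.108, 0.035]), 0.74)]
cap [279.77483444 214.80794702] [273 208  14  15 151] [0.6782 0.1028 0.2527]
```

move_arm --rows '[[[-0.4, 0, 0.3, 0, 0, 0], [-0.8, 0.1, 0.6, 0, 0, 0], [-1.1, 0.1, 1, 0, 0, 0], [-1.1, 0.1, 1, 0, 0, 0]]]'

```text
time_s: 12.22
ee_pos: [0.541, 0.1285, 0.1468]
tool_rot: [-3.141, 0.698, 2.947]
force: [-2.3, 0.1, 1.0]
opening: 0.0302
finger_force: 0.9
```

move_arm --rows '[[[-0.4, 0, 0.3, 0, 0, 0], [-0.8, 0.1, 0.6, 0, 0, 0], [-0.8, 0.1, 0.6, 0, 0, 0]]]'

```text
time_s: 12.47
ee_pos: [0.5418, 0.1285, 0.1466]
tool_rot: [-3.141, 0.698, 2.947]
force: [-8.6, 2.9, 2.3]
opening: 0.0298
finger_force: 3.7
```

```bash
python3 st.py c9 .677 .102
```

```text
t 12.4667 T [0.6508 0.107  0.0141] y [ 0.194  0.981 -0.   ] f [-8.6  2.9  2.3]
scene []
wrist [(array([0.652, 0.107, 0.035]), 0.81)]
cap [279.46153846 214.58741259] [273 209  14  12 143] [0.6784 0.1019 0.2527]
```

View pics/c9.png

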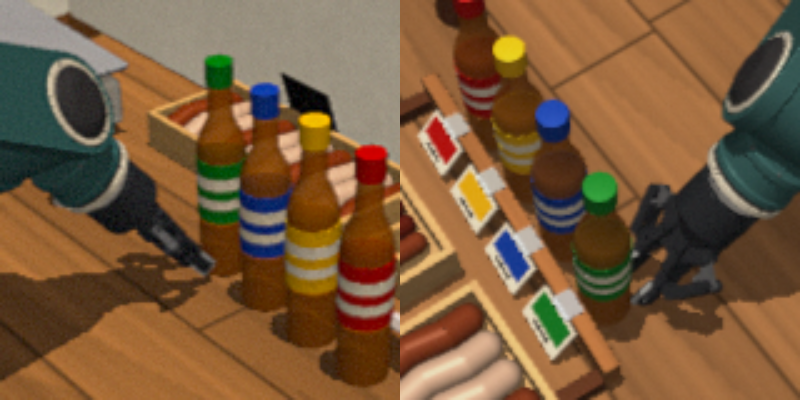

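move_arm --rows '[[[1.5, 0, -1.3, 0, 0, 0], [3.8, 0, -3.2, 0, 0, 0], [7.7, 0, -6.4, 0, 0, 0], [15, 0, -12.9, 0, 0, 0], [27, 0, -22.5, 0, 0, 0], [42, 0, -35.4, 0, 0, 0], [57, 0, -48, 0, 0, 0], [72, 0, -61, 0, 0, 0], [80, 0, -67, 0, 0, 0], [80, 0, -67, 0, 0, 0], [80, 0, -67, 0, 0, 0]]]'

```text
time_s: 13.63
ee_pos: [0.4395, 0.1489, 0.1471]
tool_rot: [3.141, 0.699, 2.947]
force: [0.2, -0.3, 0.2]
opening: 0.0297
finger_force: 0.0
```

```bash
python3 st.py c10 .677 .102
python3 - <<'E'
from h import *
s=bot.get_state();W=cam('wrist');w=bot.capture('wrist');S=bot.capture('scene');D=bot.capture('side')
a=cv2.resize(w,(400,300));b=cv2.resize(S[120:300,190:430],(400,300));c=cv2.resize(D[80:260,190:430],(400,300))
cv2.imwrite('pics/f.png',np.vstack([np.hstack([a,b]),np.hstack([c,0*c])]))
A=cam('scene');HUE.update(green=(45,85),yellow=(20,35),blue=(105,135))
for k,p in (('green',(279,215)),('blue',(261,188)),('yellow',(243,162)),('red',(226,138))): q=blob(S,k,p);print(k,*q,atz(A,q[0],.248).round(4))
E
```

```text
t 13.6333 T [0.5488 0.1275 0.0147] y [0.193 0.981 0.   ] f [ 0.2 -0.3  0.2]
scene [(array([0.686, 0.116, 0.162]), 0.59)]
wrist [(array([0.658, 0.107, 0.022]), 0.57)]
cap [279.46527778 214.63194444] [273 209  14  13 144] [0.6785 0.102  0.2527]
green [279.46153846 214.58741259] [273 209  14  12 143] [0.6771 0.0997 0.248 ]
blue [260.8172043  187.70430108] [254 180  14  17 186] [0.6722 0.0183 0.248 ]
yellow [243.52459016 161.98360656] [237 154  14  17 183] [ 0.6661 -0.0653  0.248 ]
red [226.3908046  138.20114943] [220 130  14  18 174] [ 0.6622 -0.1505  0.248 ]
```

View pics/f.png

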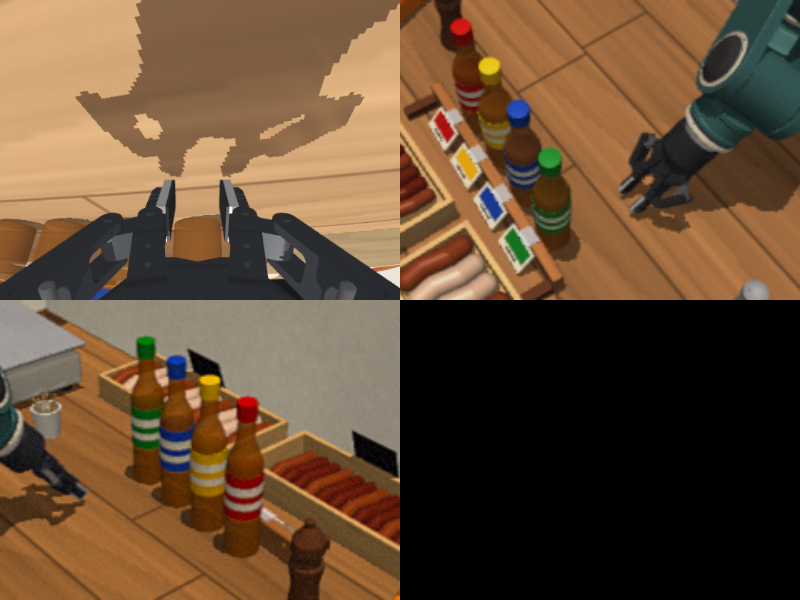

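The green bottle stands upright in line with the others, in front of its green tag. The hand is clear, so I am handing the job in.

```bash
python3 -c "
from rig import bot
print(bot.close_job())"
```

```text
the job is handed in; nothing more can be done
None
```

The green bottle was slid upright into its gap until it met the rail (about 9 N), stands within about 3 mm of centre on its green tag, and was left free; the neighbouring bottles did not move, and I handed the job in at about 14 s on the robot's clock.

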